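# Crack the release valve to lower a test-bench board lift

## Task

Two identical board lifts stand on the test bench; one still holds its circuit board carrier raised. Crack that lift's release valve open (counter-clockwise, roughly a tenth of a turn, never wide open) so the carrier sinks slowly until it is fully down on its seat, then leave the valve cracked open and let go. Do not turn the other lift's valve.

Things in the scene. Their poses are not given: they have to be found in the camera images.
- release_valve_grip (a point): Centre of the raised lift's valve handle: a steel bar 60 mm long (x), 14 wide (y, grip here), 24 high (z up), 115 mm above the bench, turning on a 12 mm stem about its centre's vertical. Valve block top 45 mm below. Shut, +x points at the carrier's centre 125 mm off, away from the robot; carrier (150 x 140 mm) edge 50 mm off, its top at most 20 mm above this point.
- release_valve (a joint): That valve's opening in rad: 0 shut, growing counter-clockwise seen from above, stop at 1.5; starts under 0.1. Turns with about 0.15 to 0.2 N m and stays where left. Below about 0.26 the carrier stays put; at 0.4 it sinks about 6 mm/s, at 0.6 13 mm/s, at 0.9 23 mm/s, at 1.5 over 40 mm/s, which is too fast.
- carrier (a joint): Height of the raised lift's carrier above its seat, in m: 0 fully down, starting at 0.040 to 0.055. The carrier is an aluminium plate with a green circuit board, on a vertical ram; it sinks by its own weight.
- idle_valve (a joint): Opening in rad of the identical bar valve on the other lift, whose carrier is already down (its guide posts stand up through the plate); 0 shut. To be left shut.

How it is judged (in metres and radians):
On the way, in this order (a step that is already met when the one before it is completed fails the run):
1. the release valve is cracked open (more than 0.26 rad) while the carrier is still up (above 25 mm) (value of joint release_valve above 0.26 rad and value of joint carrier above 0.025 m), for 0.1 s.
2. the carrier has sunk to within 3 mm of its seat (value of joint carrier below 0.003 m), for 0.2 s.
At the end, for the whole second after the job is handed in: The carrier is within 3 mm of its seat, the release valve is left cracked open between 0.2 and 1.1 rad (11 to 63 degrees), and the other lift's valve is shut (under 0.1 rad) (value of joint carrier below 0.003 m and value of joint release_valve between 0.2 and 1.1 rad and value of joint idle_valve below 0.1 rad); the robot touches nothing.
It fails at once if the carrier drops faster than 40 mm/s (velocity of joint carrier below -0.04 m/s).
It fails at once if the other lift's valve is turned by more than 0.1 rad (value of joint idle_valve above 0.1 rad).
It also fails if it takes over 45 s, if anything falls off the work surface, if the arm or the gripper's body presses on something with over 40 N, if the wrist force passes 120 N, or if a joint passes its speed limit or range.

## Robot

A 6-joint arm with a two-finger parallel gripper is mounted at the origin on the work surface. World frame = base frame: x ahead of the robot, y to its left, z up, the work surface at z = 0. Lengths are in mm, angles in rad, forces in N, time in s.
With the tool pointing down it reaches from about 275 to 1000 mm from the base axis. Payload 8.4 kg.
Tool frame: the origin (TCP) lies on the mounting face of the last link; the fingertips stand 173 mm ahead of it and the grasp point (between the pads) lies 155 mm ahead of it; z points along the fingers, y is the line along which they close (so a half turn about z gives the same grasp; the last joint's range is limited). The gripper opens to 85 mm and grips with 20 to 120 N. Pads are 22 mm wide; open, the fingers measure 114 mm over their backs; the gripper's body (76 mm by 85 mm) begins 54 mm behind the grasp point. The pads swing forward as they close: fully open they stand 13 mm farther back than shut.
Start: joints at [-1.348, 0.353, 1.633, -0, 1.155, -0.002], TCP at [139.318, -609.278, 404.681] pointing down, gripper open.
Joint ranges: [-2.63, 2.63], [-0.92, 2.1], [0.06, 2.66], [-1.3, 4.44], [0, 2.69], [-3.02, 3.02]. Speed limits (rad/s): [2.22, 2.22, 2.79, 3.14, 3.14, 3.14].

## Interface

Orientations are given as [roll, pitch, yaw] about the fixed x, y, z axes, in that order (R = Rz(yaw) Ry(pitch) Rx(roll)).
In Python, from rig import r gives the robot as it stands.
- The arm moves only by the tool apply_moves, never from a script. Its argument "deltas" is a list of rows, each an object with "claw": the gripper command: -1 is fully open, 1 is shut, values between are in proportion; "delta_pos": the shift along the tool's x, y, z in cm, a list of three; "yaw": the turn about the tool's z in rad. In form: [{"claw": claw, "delta_pos": [tx, ty, tz], "yaw": yaw}, ...]. A call has 1 to 8 rows; each row shifts and turns the commanded pose from where the row before left it, along the tool's axes as they then stand; what a row does not reach is not made up. A row lasts 1/8 s, in which the tool goes at most 62.5 mm and 10.7 degrees, less where a joint would pass 70% of its speed; a pose out of reach is approached as far as the arm can. A call with a gripper value outside its range is refused whole. The fingers move at their own pace and stop on an object; "grip_force" is the grip in N (left out, the last holds). Time passes only in rows, so rows that do not move let the fingers close. It gives the time, the measured TCP pose, the force, the opening and the grip force at its end, in the units of the state.
- r.sense(): the state, without advancing time (a new reading comes with each control period).
- r.grab_frame(name): name is "side" or "top" or "wrist"; returns a dict with "img" (400x640x3 uint8, blue, green, red), "z_map" (400x640 float32, mm along the optical axis (not along the pixel's ray), 0 where there is no reading), "fx", "fy", "cx", "cy" (pixels), "eye" and "rotation" of the camera in the world; the wrist camera has in their place "T_tool_cam" (4x4, takes a point from camera to tool coordinates, whose origin is the TCP and whose axes are the flange's). Camera axes: x right, y up, looking along -z (the intrinsics and any distortion apply to the point x, -y, -z); pixel columns grow to the right and rows downward; lengths in mm; the calibration is good to about 2 mm. A picture is of the moment at which its call begins: read the wrist's pose just before it.
- r.sign_off(): hands the job in; it is judged then, once.
The state is a dict: "clock": time; "qpos": joint angles; "qvel": joint speeds; "joint_efforts": joint torques, N m; "eef_pos": TCP position; "tcp_rot": TCP orientation; "contact_force": force on the tool from outside, world axes, zero at the start; "wrist_torque": the same for the moment, N m; "opening": opening from 0.0 (shut) to 1.0 (fully open); "grasp_force": force on a finger pad.
Only numpy, scipy, OpenCV 4.12 (cv2) and the standard library are available. Lean on these libraries where they do the work, as an engineer would, in place of code of your own. Each camera call takes 0.05 s, during which the arm holds its last target. There are 200 camera calls.

## Working session

There is one attempt and no reset: what is moved stays moved. The work goes in short steps, Python scripts to look and compute and a tool call to move; the robot and the scene stay as the last step left them, time stands still between calls to the robot, and variables do not carry over. Pictures are saved under pics/ and viewed, at most 10 in all, crops included, and the job is handed in when it is done.

Besides the shell and the picture viewer there is one more tool, called after ">>>" as name(argument=value, ...) on one line, values as JSON. apply_moves: Moves the arm, as the interface text tells. Its arguments: {"type":"object","properties":{"deltas":{"type":"array"},"grip_force":{"type":"number"}},"required":["deltas"]}

```bash
mkdir -p pics; cat > h.py <<'E'
import numpy as np,cv2
from rig import r
def pts(f):
    z=f["z_map"];v,u=np.mgrid[0:400,0:640]
    p=np.stack([(u-f["cx"])/f["fx"]*z,-(v-f["cy"])/f["fy"]*z,-z],-1)
    return p@np.array(f["rotation"]).T+np.array(f["eye"])
E
python3 - <<'E'
from h import *
print(r.sense())
for n in("top","side"):
    f=r.grab_frame(n);cv2.imwrite(f"pics/{n}.png",f["img"]);np.savez(n+".npz",**f)
    print({k:v for k,v in f.items() if k not in("img","z_map")})
E
```

```text
{'clock': 0.0, 'qpos': array([-1.34838863e+00,  3.53692122e-01,  1.63415966e+00,  4.23999513e-06,
        1.15521818e+00, -2.40613426e-03]), 'qvel': array([-1.70369151e-03,  6.48496987e-04,  1.40992967e-03,  2.46340546e-04,
        2.33746034e-03,  3.06922555e-05]), 'joint_efforts': array([ 1.46666618e-03, -6.05248833e+01, -3.42068732e+01,  1.89991702e-04,
        9.44227329e-03, -1.94000182e-05]), 'eef_pos': array([ 139.27107437, -609.03472059,  403.92311875]), 'tcp_rot': array([-3.14011535e+00, -7.43117558e-06,  2.24812111e-01]), 'contact_force': array([-0.47634232,  0.20084523, -0.05887451]), 'wrist_torque': array([-0.04899178, -0.04336402, -0.02054448]), 'grasp_force': 0.0, 'opening': 0.9987152939601189}
{'fx': 450.8247054347747, 'fy': 450.8247054347747, 'cx': 317.11197298221316, 'cy': 204.014666225217, 'eye': array([ 440.0969219 ,   -8.52394208, 1175.05757363]), 'rotation': array([ 0.10661116, -0.00732813, -1.56836758])}
{'fx': 419.33282450841807, 'fy': 419.33282450841807, 'cx': 329.6873855940365, 'cy': 202.0416356631474, 'eye': array([288.05229252, 626.63809215, 592.19242044]), 'rotation': array([ 0.97500911,  0.00871421, -2.76596748])}
```

View pics/top.png

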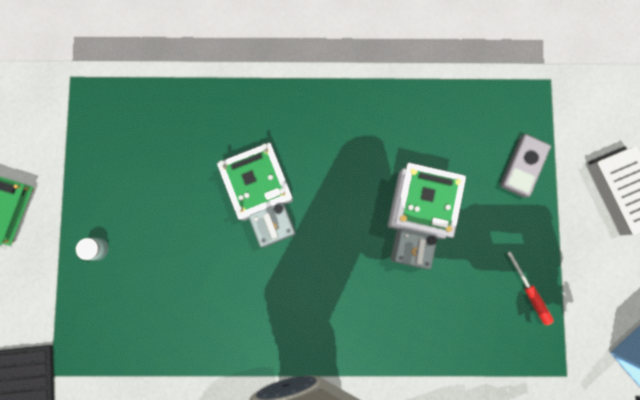

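View pics/side.png

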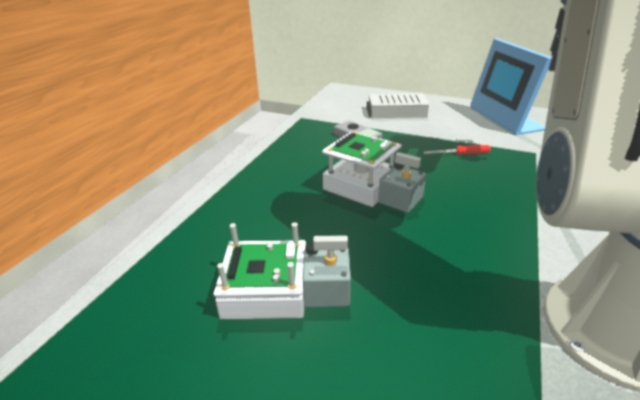

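Top view: the raised lift is on the right, with its carrier at about (433,198) and valve at about (416,248). The idle lift is on the left, valve at about (271,222). The side view confirms this: the far carrier is raised.

```bash
cat > h.py <<'E'
import numpy as np,cv2
from scipy.spatial.transform import Rotation as R
from rig import r
def pts(f):
    z=f["z_map"];v,u=np.mgrid[0:400,0:640]
    p=np.stack([(u-f["cx"])/f["fx"]*z,-(v-f["cy"])/f["fy"]*z,-z],-1)
    return p@R.from_euler("xyz",f["rotation"]).as_matrix().T+np.array(f["eye"])
E
python3 - <<'E'
from h import *
for n,(a,b,c,d) in (("top",(225,275,385,450)),("side",(145,215,370,430))):
    f=dict(np.load(n+".npz"));P=pts(f)[a:b,c:d].reshape(-1,3)
    print(n,np.histogram(P[:,2],bins=range(-10,200,10)))
    m=(P[:,2]>105)&(P[:,2]<140);Q=P[m]
    print(len(Q),Q.mean(0),Q.min(0),Q.max(0))
f=dict(np.load("top.npz"));P=pts(f);h=cv2.cvtColor(f["img"],cv2.COLOR_BGR2HSV)
print(P[220:275:3,416].round())
z=P[...,2]
m=((z>60)&(z<220)).astype(np.uint8);m[:,:380]=0;m[:,475:]=0;m[:150]=0;m[280:]=0
for lo,hi in((60,85),(105,135),(110,130),(135,190)):
    k=(m>0)&(z>lo)&(z<hi);v,u=np.nonzero(k);print(lo,hi,k.sum(),cv2.minAreaRect(P[k][:,:2].astype(np.float32)),np.median(P[k],0))
cv2.imwrite("pics/crop.png",cv2.resize(f["img"][150:280,380:480],None,fx=6,fy=4.6*1,interpolation=cv2.INTER_CUBIC) if 0 else cv2.resize(f["img"][150:280,380:480],None,fx=4.5,fy=4.5,interpolation=cv2.INTER_CUBIC))
E
```

```text
top (array([390, 972,  30,  29,  29,  88,  74, 423, 565,  98,   6,  20, 306,
       186,  21,   0,   0,   0,   0,   0]), array([-10,   0,  10,  20,  30,  40,  50,  60,  70,  80,  90, 100, 110,
       120, 130, 140, 150, 160, 170, 180, 190]))
531 [ 475.83678146 -274.01889174  119.26554759] [ 413.35145509 -327.20561127  106.34508816] [ 504.808438   -207.84914229  134.31295656]
side (array([464, 920, 188, 180, 182, 341, 271, 475, 291,  86,  32,  82, 511,
       155,   0,   0,   0,   0,   0,   0]), array([-10,   0,  10,  20,  30,  40,  50,  60,  70,  80,  90, 100, 110,
       120, 130, 140, 150, 160, 170, 180, 190]))
736 [ 485.65757406 -259.88996859  116.79592725] [ 413.03566611 -330.70231488  105.07665553] [ 547.8284097  -197.30283408  127.82544029]
[[ 516. -249.  119.]
 [ 509. -248.  121.]
 [ 502. -250.  113.]
 [ 495. -250.  109.]
 [ 490. -259.   71.]
 [ 483. -259.   68.]
 [ 475. -258.   74.]
 [ 468. -258.   71.]
 [ 461. -258.   73.]
 [ 454. -259.   69.]
 [ 446. -253.   94.]
 [ 439. -253.   94.]
 [ 432. -249.  109.]
 [ 425. -248.  115.]
 [ 418. -246.  120.]
 [ 410. -257.   72.]
 [ 400. -273.    1.]
 [ 393. -272.    4.]
 [ 385. -273.    0.]]
60 85 1050 ((449.96636962890625, -259.1795349121094), (91.57768249511719, 85.589111328125), 76.36003875732422) [ 451.00448409 -249.21503116   70.54443646]
105 135 3898 ((525.27587890625, -276.0389099121094), (140.64642333984375, 230.76930236816406), 77.10210418701172) [ 558.75525115 -279.39744141  118.24023676]
110 130 3815 ((525.1618041992188, -276.0128173828125), (140.64642333984375, 230.53541564941406), 77.10210418701172) [ 558.91901114 -279.99650573  118.22163618]
135 190 0 ((0.0, 0.0), (0.0, 0.0), 0.0) [nan nan nan]
  return _methods._mean(a, axis=axis, dtype=dtype,
  ret = um.true_divide(
```

View pics/crop.png

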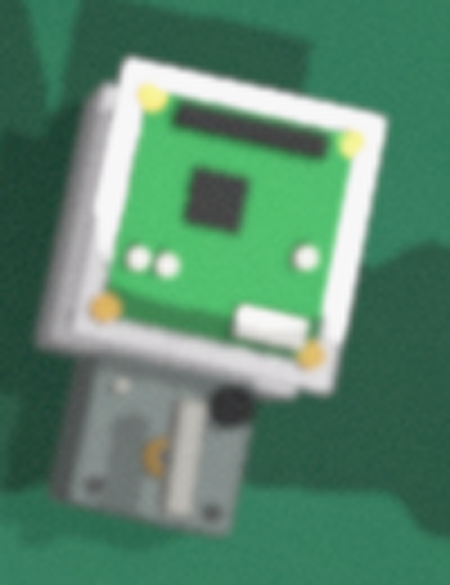

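The crop shows the bar handle from about (191,402) to (180,513), with the brass stem at (157,457) and a black knob at (232,405). I'll segment the bar and plate and project them.

```bash
cat >> h.py <<'E'
def ray(f,uv,zp):
    uv=np.atleast_2d(uv).astype(float)
    d=np.c_[(uv[:,0]-f["cx"])/f["fx"],-(uv[:,1]-f["cy"])/f["fy"],-np.ones(len(uv))]@R.from_euler("xyz",f["rotation"]).as_matrix().T
    e=np.array(f["eye"]);return e+d*((zp-e[2])/d[:,2])[:,None]
E
python3 - <<'E'
from h import *
f=dict(np.load("top.npz"));P=pts(f);g=cv2.cvtColor(f["img"],cv2.COLOR_BGR2GRAY).astype(int)
z=P[...,2]
sat=cv2.cvtColor(f["img"],cv2.COLOR_BGR2HSV)[...,1]
print(g[237:268,414:432:1][::3])
m=np.zeros((400,640),np.uint8);s=np.s_[238:266,415:427];m[s]=(g[s]>150)
v,u=np.nonzero(m);print(m.sum(),cv2.minAreaRect(ray(f,np.c_[u,v],127)[:,:2].astype(np.float32)))
k=(z>105)&(z<135);k[232:]=0;k[:, :395]=0;k[:,475:]=0;k[:155]=0
Q=P[k];print(cv2.minAreaRect(Q[:,:2].astype(np.float32)),np.median(Q,0))
w=np.zeros_like(m);w[155:240,395:470]=(g[155:240,395:470]>205);w=cv2.morphologyEx(w,cv2.MORPH_OPEN,np.ones((2,2)))
v,u=np.nonzero(w);print("plate@118",cv2.minAreaRect(ray(f,np.c_[u,v],118)[:,:2].astype(np.float32)))
# black knob
print(ray(f,[[431.5,240]],90),P[237:243,428:435,2].round())
E
```

```text
[[142 139 140 139 134 134 135 140 135 128 122 111  95  81  63  56  56  54]
 [139 138 140 133 126 132 154 171 179 176 167 140  99  64  51  51  53  52]
 [138 140 137 127 121 139 166 181 187 183 171 144 112  85  67  59  59  56]
 [132 134 130 122 127 150 172 184 185 180 163 145 134 130 126 129 131 129]
 [130 127 124 123 137 163 180 186 186 175 161 144 141 141 141 139 140 139]
 [129 123 113 118 143 171 182 184 181 167 150 141 140 139 140 141 141 138]
 [123 120 121 133 162 176 186 184 177 162 146 141 140 140 139 141 138 138]
 [136 126 123 142 168 182 185 182 170 153 142 140 141 140 138 140 138 133]
 [132 124 130 156 175 182 184 180 161 146 136 131 129 127 132 136 136 129]
 [127 125 128 139 144 150 153 151 145 138 126 108  96  95 106 119 125 119]
 [ 88  91  95  99  98  99 102 110 113 114 116 121 124 125 128 127 121 114]]
137 ((442.67230224609375, -257.1712646484375), (12.748330116271973, 58.173667907714844), 80.61238861083984)
((564.2379760742188, -284.9609069824219), (140.64642333984375, 150.82810974121094), 77.10210418701172) [ 563.84007649 -281.82341887  118.16850836]
plate@118 ((563.1844482421875, -283.59716796875), (144.9819793701172, 148.96353149414062), 77.30622100830078)
[[ 470.0984086  -291.46744407   90.        ]] [[82. 84. 85. 84. 85. 83. 83.]
 [84. 86. 83. 85. 84. 82. 83.]
 [82. 86. 86. 85. 84. 85. 83.]
 [83. 83. 88. 85. 84. 81. 82.]
 [88. 80. 89. 85. 86. 83. 82.]
 [81. 86. 87. 86. 85. 90. 84.]]
```

>>> apply_moves(deltas=[{"claw":-1,"delta_pos":[4.6,-3.4,0],"yaw":0},{"claw":-1,"delta_pos":[4.6,-3.4,0],"yaw":0},{"claw":-1,"delta_pos":[4.6,-3.4,0],"yaw":0},{"claw":-1,"delta_pos":[4.6,-3.4,0],"yaw":0},{"claw":-1,"delta_pos":[4.6,-3.4,0],"yaw":0},{"claw":-1,"delta_pos":[4.6,-3.4,0],"yaw":0},{"claw":-1,"delta_pos":[4.6,-3.4,0],"yaw":0},{"claw":-1,"delta_pos":[4.6,-3.4,0],"yaw":0}])

```text
clock: 1.1
eef_pos: [438.3, -260.5, 404.6]
tcp_rot: [3.142, 0.0, 0.225]
contact_force: [0.7, -0.0, 0.2]
opening: 1.002
grasp_force: 0.0
```

>>> apply_moves(deltas=[{"claw":-1,"delta_pos":[0,0,0],"yaw":0.13},{"claw":-1,"delta_pos":[0,0,0],"yaw":0.13},{"claw":-1,"delta_pos":[0,0,0],"yaw":0.129},{"claw":-1,"delta_pos":[0,0,0],"yaw":0}])

```text
clock: 1.6
eef_pos: [437.3, -262.0, 404.4]
tcp_rot: [-3.141, 0.001, -0.163]
contact_force: [0.1, -0.4, 0.7]
opening: 1.001
grasp_force: 0.0
```

```bash
cat >> h.py <<'E'
def wpts(f,s):
    z=f["z_map"];v,u=np.mgrid[0:400,0:640];T=np.array(f["T_tool_cam"])
    p=np.stack([(u-f["cx"])/f["fx"]*z,-(v-f["cy"])/f["fy"]*z,-z],-1)@T[:3,:3].T+T[:3,3]
    return p@R.from_euler("xyz",s["tcp_rot"]).as_matrix().T+s["eef_pos"]
E
python3 - <<'E'
from h import *
s=r.sense();f=r.grab_frame("wrist");cv2.imwrite("pics/w1.png",f["img"]);np.savez("w1.npz",**f,eef_pos=s["eef_pos"],tcp_rot=s["tcp_rot"])
print(s["clock"],s["eef_pos"],s["tcp_rot"],s["qpos"]);print(f["T_tool_cam"])
P=wpts(f,s);k=(P[...,2]>108)&(P[...,2]<140)&(abs(P[...,0]-443)<40)&(abs(P[...,1]+257)<40)&(f["z_map"]>0)
v,u=np.nonzero(k);print(k.sum(),u.min(),u.max(),v.min(),v.max(),np.median(P[k],0));print(cv2.minAreaRect(P[k][:,:2].astype(np.float32)))
E
```

```text
1.6 [ 437.3410514  -261.96011332  404.431207  ] [-3.14134008e+00  5.55558790e-04 -1.63232859e-01] [-5.42623756e-01  1.73799261e-01  1.87617986e+00  3.25108511e-05
  1.09222313e+00  1.19139052e+00]
[[ 3.58085119e-04  9.60352860e-01  2.78787116e-01  7.25031900e+01]
 [ 9.99999890e-01 -2.59717648e-04 -3.89775882e-04  1.13545494e+00]
 [-3.01916449e-04  2.78787225e-01 -9.60352848e-01  3.18803213e+01]
 [ 0.00000000e+00  0.00000000e+00  0.00000000e+00  1.00000000e+00]]
1162 305 321 153 225 [ 448.16004448 -259.18147222  125.52133326]
((445.3407287597656, -258.515380859375), (13.24484920501709, 59.801509857177734), 80.67577362060547)
```

View pics/w1.png

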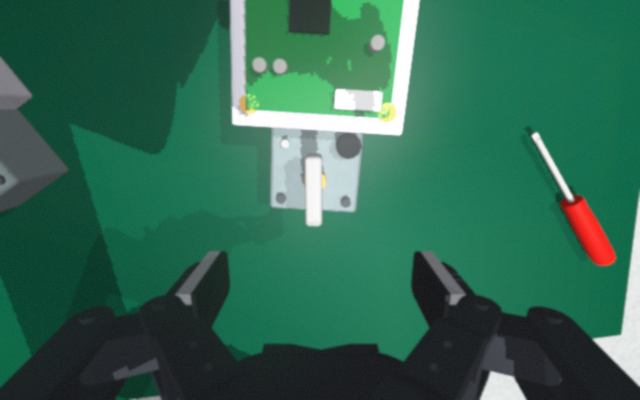

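The wrist view shows the bar at (314,190), aligned with the tool. Next I'll fine-align and descend.

>>> apply_moves(deltas=[{"claw":-1,"delta_pos":[0.65,-0.5,3],"yaw":0},{"claw":-1,"delta_pos":[0,0,3],"yaw":0},{"claw":-1,"delta_pos":[0,0,3],"yaw":0},{"claw":-0.4,"delta_pos":[0,0,2.2],"yaw":0},{"claw":-0.4,"delta_pos":[0,0,1.9],"yaw":0},{"claw":-0.4,"delta_pos":[0,0,0],"yaw":0}], grip_force=35)

```text
clock: 2.4
eef_pos: [444.1, -258.0, 272.5]
tcp_rot: [-3.141, 0.003, -0.162]
contact_force: [0.5, 0.2, -0.3]
opening: 0.702
grasp_force: 0.0
```

```bash
python3 - <<'E'
from h import *
s=r.sense();f=r.grab_frame("wrist");cv2.imwrite("pics/w2.png",f["img"])
print(s["eef_pos"],s["tcp_rot"],s["contact_force"])
P=wpts(f,s);k=(P[...,2]>115)&(P[...,2]<140)&(abs(P[...,0]-443)<45)&(abs(P[...,1]+257)<25)&(f["z_map"]>0)
v,u=np.nonzero(k);print(k.sum(),u.min(),u.max(),v.min(),v.max(),np.median(P[k],0));print(cv2.minAreaRect(P[k][:,:2].astype(np.float32)))
E
```

```text
[ 444.07648382 -257.97983399  272.47445051] [-3.14051853e+00  2.79456809e-03 -1.62084526e-01] [ 0.5152579   0.19732601 -0.29316337]
4216 302 336 211 342 [ 449.92085768 -259.33787369  125.46179477]
((445.03497314453125, -258.6860656738281), (14.048547744750977, 60.37417221069336), 80.7004165649414)
```

View pics/w2.png

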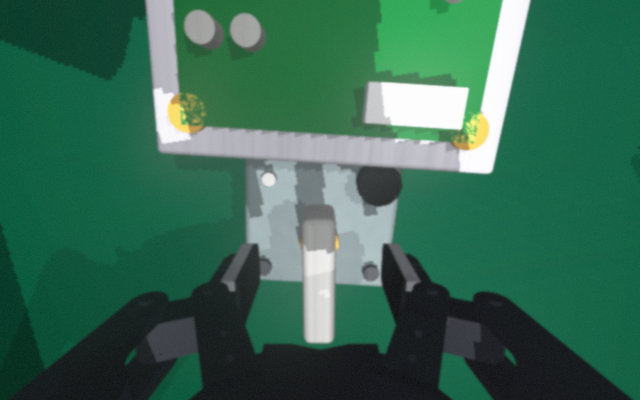

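The bar at (319,275) is centred between the fingers (edges at about 250 and 390), with the knob at (379,185) clear of them. Now I'll close.

>>> apply_moves(deltas=[{"claw":0.2,"delta_pos":[0,0,0],"yaw":0},{"claw":0.5,"delta_pos":[0,0,0],"yaw":0},{"claw":1,"delta_pos":[0,0,0],"yaw":0},{"claw":1,"delta_pos":[0,0,0],"yaw":0},{"claw":1,"delta_pos":[0,0,0],"yaw":0}], grip_force=35)

```text
clock: 3.08
eef_pos: [445.0, -257.7, 274.6]
tcp_rot: [-3.141, -0.001, -0.164]
contact_force: [0.6, 7.4, 6.5]
opening: 0.155
grasp_force: 36.6
```

>>> apply_moves(deltas=[{"claw":1,"delta_pos":[0,0,0],"yaw":-0.08},{"claw":1,"delta_pos":[0,0,0],"yaw":-0.09},{"claw":1,"delta_pos":[0,0,0],"yaw":-0.09},{"claw":1,"delta_pos":[0,0,0],"yaw":-0.09},{"claw":1,"delta_pos":[0,0,0],"yaw":-0.09},{"claw":1,"delta_pos":[0,0,0],"yaw":0}])

```text
clock: 3.82
eef_pos: [445.0, -257.1, 274.6]
tcp_rot: [-3.14, -0.001, 0.277]
contact_force: [1.7, 11.6, 9.7]
opening: 0.155
grasp_force: 36.8
```

```bash
cat > look.py <<'E'
from h import *
s=r.sense();f=r.grab_frame("wrist");P=wpts(f,s)
print(s["clock"],s["tcp_rot"],s["contact_force"],s["wrist_torque"])
k=(P[...,2]>65)&(P[...,2]<150)&(abs(P[...,0]-563)<60)&(abs(P[...,1]+284)<55)&(f["z_map"]>0)
print("carrier z",k.sum(),np.median(P[k][:,2]))
k=(P[...,2]>115)&(P[...,2]<140)&(np.hypot(P[...,0]-445,P[...,1]+258)<40)&(f["z_map"]>0)
k[:, :280]=0;k[:,360:]=0
print(k.sum(),cv2.minAreaRect(P[k][:,:2].astype(np.float32)))
import sys;cv2.imwrite("pics/%s.png"%sys.argv[1],f["img"])
E
python3 look.py w3
```

```text
3.825 [-3.13980562e+00 -1.49291079e-03  2.76775434e-01] [ 1.67585851 11.62216105  9.6541529 ] [ 1.71544235 -0.28980281  0.13413555]
carrier z 48792 114.60884626190222
5806 ((445.4149475097656, -255.94906616210938), (34.1504020690918, 59.197479248046875), 89.18650817871094)
```

>>> apply_moves(deltas=[{"claw":1,"delta_pos":[0,0,0],"yaw":0},{"claw":1,"delta_pos":[0,0,0],"yaw":0},{"claw":1,"delta_pos":[0,0,0],"yaw":0},{"claw":1,"delta_pos":[0,0,0],"yaw":0},{"claw":1,"delta_pos":[0,0,0],"yaw":0},{"claw":1,"delta_pos":[0,0,0],"yaw":0},{"claw":1,"delta_pos":[0,0,0],"yaw":0},{"claw":1,"delta_pos":[0,0,0],"yaw":0}])

```text
clock: 4.88
eef_pos: [445.0, -257.1, 274.5]
tcp_rot: [-3.14, -0.001, 0.276]
contact_force: [1.9, 12.0, 8.5]
opening: 0.158
grasp_force: 36.8
```

```bash
python3 look.py w4
```

```text
4.875 [-3.13981084e+00 -1.40345652e-03  2.75519959e-01] [ 1.94645988 11.95716274  8.45181473] [ 1.69933132 -0.27190931  0.11338599]
carrier z 44262 104.65105197280023
5793 ((446.5982360839844, -260.3326416015625), (58.932254791259766, 34.115325927734375), 33.6110725402832)
```

View pics/w4.png

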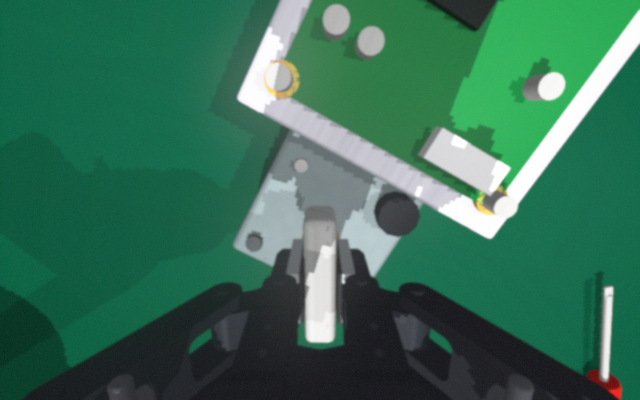

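The bar at (320,280) turned with the gripper, and the carrier sinks at 9.5 mm/s, matching an opening of about 0.5 rad. I'll hold for now.

>>> apply_moves(deltas=[{"claw":1,"delta_pos":[0,0,0],"yaw":0},{"claw":1,"delta_pos":[0,0,0],"yaw":0},{"claw":1,"delta_pos":[0,0,0],"yaw":0},{"claw":1,"delta_pos":[0,0,0],"yaw":0},{"claw":1,"delta_pos":[0,0,0],"yaw":0},{"claw":1,"delta_pos":[0,0,0],"yaw":0},{"claw":1,"delta_pos":[0,0,0],"yaw":0},{"claw":1,"delta_pos":[0,0,0],"yaw":0}])

```text
clock: 5.92
eef_pos: [445.0, -257.1, 274.5]
tcp_rot: [-3.14, -0.001, 0.276]
contact_force: [1.1, 11.0, 7.0]
opening: 0.156
grasp_force: 36.8
```

>>> apply_moves(deltas=[{"claw":1,"delta_pos":[0,0,0],"yaw":0},{"claw":1,"delta_pos":[0,0,0],"yaw":0},{"claw":1,"delta_pos":[0,0,0],"yaw":0},{"claw":1,"delta_pos":[0,0,0],"yaw":0},{"claw":1,"delta_pos":[0,0,0],"yaw":0},{"claw":1,"delta_pos":[0,0,0],"yaw":0},{"claw":1,"delta_pos":[0,0,0],"yaw":0},{"claw":1,"delta_pos":[0,0,0],"yaw":0}])

```text
clock: 6.92
eef_pos: [445.0, -257.1, 274.6]
tcp_rot: [-3.14, -0.001, 0.275]
contact_force: [2.0, 10.8, 8.3]
opening: 0.152
grasp_force: 36.8
```

>>> apply_moves(deltas=[{"claw":1,"delta_pos":[0,0,0],"yaw":0},{"claw":1,"delta_pos":[0,0,0],"yaw":0},{"claw":1,"delta_pos":[0,0,0],"yaw":0},{"claw":1,"delta_pos":[0,0,0],"yaw":0},{"claw":1,"delta_pos":[0,0,0],"yaw":0},{"claw":1,"delta_pos":[0,0,0],"yaw":0},{"claw":1,"delta_pos":[0,0,0],"yaw":0},{"claw":1,"delta_pos":[0,0,0],"yaw":0}])

```text
clock: 7.92
eef_pos: [445.0, -257.1, 274.6]
tcp_rot: [-3.14, -0.001, 0.276]
contact_force: [1.5, 11.8, 8.1]
opening: 0.156
grasp_force: 36.8
```

>>> apply_moves(deltas=[{"claw":1,"delta_pos":[0,0,0],"yaw":0},{"claw":1,"delta_pos":[0,0,0],"yaw":0},{"claw":1,"delta_pos":[0,0,0],"yaw":0},{"claw":1,"delta_pos":[0,0,0],"yaw":0},{"claw":1,"delta_pos":[0,0,0],"yaw":0},{"claw":1,"delta_pos":[0,0,0],"yaw":0},{"claw":1,"delta_pos":[0,0,0],"yaw":0},{"claw":1,"delta_pos":[0,0,0],"yaw":0}])

```text
clock: 8.93
eef_pos: [445.0, -257.1, 274.5]
tcp_rot: [-3.14, -0.001, 0.275]
contact_force: [2.2, 11.7, 8.6]
opening: 0.152
grasp_force: 36.8
```

```bash
sed -i 's/P\[...,2\]>65/P[...,2]>40/' look.py; python3 look.py w5
```

```text
8.925 [-3.13980289e+00 -1.41188577e-03  2.75497704e-01] [ 2.19329015 11.67567421  8.55904348] [ 1.67930137 -0.29888565  0.20985476]
carrier z 32978 68.07713526432228
5800 ((446.57470703125, -260.3891296386719), (59.05634689331055, 34.03228759765625), 33.467437744140625)
```

>>> apply_moves(deltas=[{"claw":1,"delta_pos":[0,0,0],"yaw":0},{"claw":1,"delta_pos":[0,0,0],"yaw":0},{"claw":1,"delta_pos":[0,0,0],"yaw":0},{"claw":1,"delta_pos":[0,0,0],"yaw":0},{"claw":1,"delta_pos":[0,0,0],"yaw":0},{"claw":1,"delta_pos":[0,0,0],"yaw":0},{"claw":1,"delta_pos":[0,0,0],"yaw":0},{"claw":1,"delta_pos":[0,0,0],"yaw":0}])

```text
clock: 9.98
eef_pos: [445.0, -257.1, 274.5]
tcp_rot: [-3.14, -0.001, 0.276]
contact_force: [2.0, 10.8, 8.4]
opening: 0.158
grasp_force: 36.8
```

```bash
python3 look.py w6
```

```text
9.975 [-3.13979108e+00 -1.42025201e-03  2.75526340e-01] [ 1.99107612 10.79838153  8.38271836] [ 1.73356379 -0.27526611  0.12208462]
carrier z 32966 68.07027422502493
5803 ((445.4550476074219, -255.88832092285156), (34.290306091308594, 59.13242721557617), 88.97594451904297)
```

The carrier has stopped at 68 mm. I'll open and withdraw.

>>> apply_moves(deltas=[{"claw":-0.4,"delta_pos":[0,0,0],"yaw":0},{"claw":-0.4,"delta_pos":[0,0,0],"yaw":0},{"claw":-0.4,"delta_pos":[0,0,0],"yaw":0},{"claw":-0.4,"delta_pos":[0,0,0],"yaw":0},{"claw":-0.4,"delta_pos":[0,0,-2],"yaw":0},{"claw":-0.4,"delta_pos":[0,0,-4],"yaw":0},{"claw":-0.4,"delta_pos":[0,0,-4],"yaw":0},{"claw":-0.4,"delta_pos":[0,0,0],"yaw":0}])

```text
clock: 11.02
eef_pos: [445.5, -258.8, 376.6]
tcp_rot: [3.137, -0.004, 0.276]
contact_force: [0.3, 0.2, -0.1]
opening: 0.7
grasp_force: 0.0
```

```bash
python3 look.py w7; python3 - <<'E'
from h import *
f=r.grab_frame("side");cv2.imwrite("pics/side2.png",f["img"]);P=pts(f)
print("idle board z",np.median(P[255:280,240:275,2]),"raised",np.median(P[165:178,345:375,2]))
E
```

```text
11.025 [ 3.13743162 -0.003943    0.27570924] [ 0.26969912  0.18510924 -0.13154451] [-0.02577149  0.04871987 -0.00546333]
carrier z 18735 68.15212376361245
1432 ((445.6759948730469, -258.47479248046875), (59.13218688964844, 13.804346084594727), 15.95007610321045)
idle board z 69.10859108187105 raised 68.93224469719155
```

View pics/w7.png

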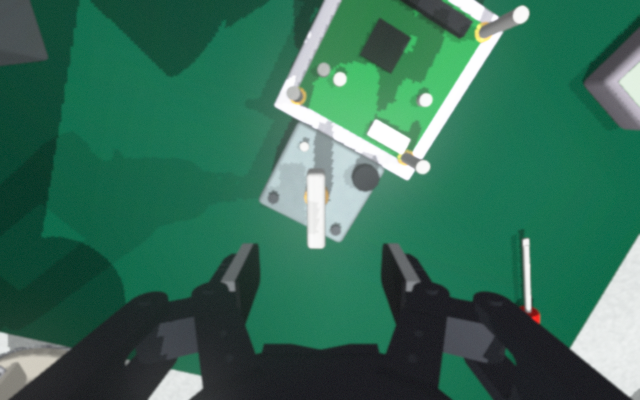

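View pics/side2.png

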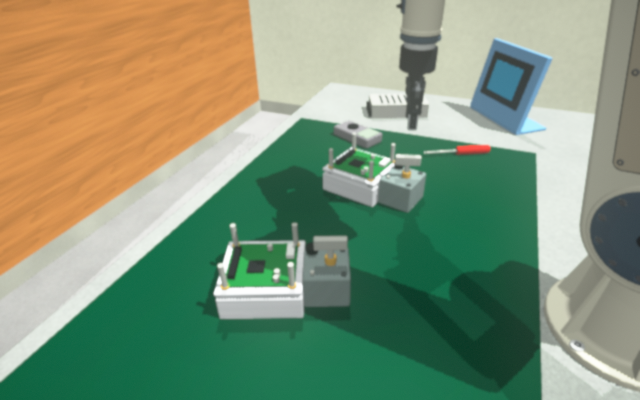

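The wrist view shows the bar at (316,210), clear of the fingers, and its yaw of +16° puts the valve at about 0.5 rad. The side view shows both carriers seated at equal height, with the guide posts standing proud of the plate at (365,150).

```bash
python3 -c "
from rig import r
print(r.sign_off())"
```

```text
the job is handed in; nothing more can be done
None
```

The job is handed in: the raised carrier sank at about 9.5 mm/s and measures level with the already-seated one, its valve is left about 0.5 rad open, the gripper is clear, and I never touched the other lift's valve; no verdict was returned.

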